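Gauge a round rod in a tapered slot and set the pointer

TASK

On the repair bench, take the slender round aluminium rod and stand it upright in the wide end of the tapered slot of the steel gauge. Slide it along the slot, still upright, until it wedges between the slot's two sides, and leave it standing there. Then record where it stopped: slide the gauge's pointer along its rail until its needle is level with the middle of the rod, and let go.

Things in the scene. Friction and masses are not known exactly. Their poses are not given: they have to be found in the camera images.
- rod_mid (a point): Centre of the loose plain round aluminium rod, 20 mm in diameter, 90 mm tall, about 76 g, standing upright on the bench; middle 45 mm above its foot, own z along the rod. The tallest and thinnest of three pieces of stock whose places vary (not used: a round spacer 34 mm in diameter and 50 mm tall, a square bar 22 mm wide and 70 mm tall). A low amber jar stands near.
- gauge: Fixed gauge on a dark base plate, origin at bench height. Own x runs along the slot from its wide end (-105 mm) to its narrow end. Straight fence: slot face at y = 0, slot on its -y side, 33 to 39 mm wide at x = -80; top 30 mm above the bench. Slot floor 12 mm above the bench. The rod wedges at y = -10 mm, x between -16 and +14 mm, middle 57 mm above the bench. Plate: x -135..95, y -75..120 mm.
- jaw: Slanting jaw, the slot's other side: a fixed steel bar 170 mm long, 20 mm thick, top 30 mm above the bench. It does not move, but its setting varies. Its frame is turned +0.2 rad about z from the gauge's; slot face in its own plane y = 0, slot on its +y side; origin on that face at bench height, at the gauge's x = 0, y = -17 to -23 mm. The wedged rod's middle is 10 mm from the face.
- pointer_tab (a point): Centre of the pointer's upright aluminium tab, 14 mm along the rail, 20 mm across, 26 to 66 mm above the bench (this point 46 mm). It slides along the gauge's x at the gauge's y = +90 mm, x = -100 to +70; starts at x = -100 to -70; needs 1.5 N, stays where left. Axes as the gauge's. Its thin brass needle, at the tab's x, crosses the fence top (32 to 35 mm up) to the slot.
Things that resemble listed ones, but are neither listed nor needed, are in the scene too. What is shaped like the part that bears rod_mid but turquoise is not meant.

How it is judged:
By the outcome, as a careful person would: the job done as asked, in the order asked, and still so for the second after the job is handed in, with the robot touching nothing.
It also fails if it takes over 48 s, if anything falls off the work surface, if the arm or the gripper's body presses on something with over 40 N, if the wrist force passes 120 N, or if a joint passes its speed limit or range.

ROBOT

A 6-joint arm with a two-finger parallel gripper is mounted at the origin on the work surface. World frame = base frame: x ahead of the robot, y to its left, z up, the work surface at z = 0. Lengths are in m, angles in rad, forces in N, time in s.
With the tool pointing down it reaches from about 0.35 to 0.975 m from the base axis. Payload 4.9 kg.
Tool frame: the origin (TCP) lies at the very end of the fingers, on their centre line; the grasp point (between the pads) lies 19 mm behind it; z points along the fingers, x is the direction in which the jaws open and shut, and the axes are right-handed (so a half turn about z gives the same grasp; the last joint's range is limited). The gripper opens to 85 mm and grips with 20 to 120 N. Pads are 22 mm wide; open, the fingers measure 114 mm over their backs; the gripper's body (76 mm by 85 mm) begins 54 mm behind the grasp point. The pads swing forward as they close: fully open they stand 13 mm farther back than shut.
Start: joints at [1.062, 0.053, 1.613, -0, 1.476, -0.119], TCP at [0.237, 0.578, 0.231] pointing down, gripper open.
Joint ranges: [-3.01, 3.01], [-1.01, 2.22], [0.06, 2.58], [-1.02, 4.17], [0.09, 2.62], [-3.14, 3.14]. Speed limits (rad/s): [2.57, 2.57, 3.14, 3.14, 3.14, 3.14].

INTERFACE

Orientations are given as a rotation vector (axis times angle).
In Python, from station import ctrl gives the robot as it stands.
- The arm moves only by the shell command python3 -m handwheel 'ROWS' [OPENING] [FORCE]. ROWS is a JSON object of lists of equal length, an entry for each row: "offset": the shift along the world's x, y, z in units of 40 mm (1.0 is 40 mm), a list of three; "roll": the turn about the world's z in units of 6 degrees (1.0 is 6 degrees). A call has exactly 10 rows; each row is the pose to reach, as a shift and turn from the pose commanded when the call began; what a row does not reach only later rows make up. A row lasts 1/10 s, in which the tool goes at most 50 mm and 8.59 degrees, less where a joint would pass 70% of its speed; a pose out of reach is approached as far as the arm can. A call with a gripper value outside its range is refused whole. OPENING is the finger opening in mm, from 0 to 85.4, set as the call begins (- or left out, the last holds). The fingers move at their own pace and stop on an object; FORCE is the grip in N (left out, the last holds). Time passes only in rows, so rows that repeat a pose let the fingers close, or fill a call up. It gives the time, the measured TCP pose, the force and the opening at its end, in the units of the state.
- ctrl.get_obs(): the state, without advancing time (a new reading comes with each control period).
- ctrl.get_image(name): name is "scene" or "side" or "wrist"; returns a dict with "img" (384x512x3 uint8, red, green, blue), "fx", "fy", "cx", "cy" (pixels), "T" (4x4, takes a point from camera to world coordinates). Camera axes: x right, y down, z forward; pixel columns grow to the right and rows downward; lengths in m; the calibration is good to about 2 mm. A picture is of the moment at which its call begins. There is no depth.
- ctrl.finish_job(): hands the job in, once; it reports no verdict.
The state is a dict: "t": time; "q": joint angles; "dq": joint speeds; "effort": joint torques, N m; "tool_pos": TCP position; "tool_rot": TCP orientation; "contact_force": force on the tool from outside, world axes, zero at the start; "wrist_torque": the same for the moment, N m; "opening": finger opening in m.
Only numpy, scipy, OpenCV 4.12 (cv2) and the standard library are available. Lean on these libraries where they do the work, as an engineer would, in place of code of your own. Each camera call takes 0.05 s, during which the arm holds its last target.

## Working session

There is one attempt and no reset: what is moved stays moved. The work goes in short steps, Python scripts to look and compute and a shell command to move; the robot and the scene stay as the last step left them, time stands still between calls to the robot, and variables do not carry over. Pictures are saved under pics/ and viewed, and the job is handed in when it is done.

```bash
mkdir -p pics; ls; python3 - <<'E'
from station import ctrl
import cv2
for n in("scene","side","wrist"):
    d=ctrl.get_image(n); cv2.imwrite(f"pics/a_{n}.png",d["img"][:,:,::-1]); print(n,d["fx"],d["fy"],d["cx"],d["cy"],d["T"])
o=ctrl.get_obs(); print(o)
E
```

```text
pics
scene 408.02505399391526 408.02505399391526 257.6096414197198 194.8663546862411 [[ 0.79864345  0.39364866 -0.45520256  0.90282471]
 [ 0.60177311 -0.53009974  0.59738044 -0.39759238]
 [-0.00614475 -0.75102264 -0.66024786  0.60254624]
 [ 0.          0.          0.          1.        ]]
side 454.6588840905305 454.6588840905305 250.62325281469273 197.03630140056683 [[ 0.96333504 -0.19142232  0.18799758  0.37818602]
 [-0.26826228 -0.67525036  0.68707517 -0.44370757]
 [-0.00457609 -0.71231625 -0.70184373  0.62303802]
 [ 0.          0.          0.          1.        ]]
wrist 291.28156304171915 291.28156304171915 255.23571924420202 197.2586176728873 [[ 0.37982899  0.88979718  0.25296426  0.17239275]
 [ 0.92505019 -0.36432134 -0.10748071  0.60406881]
 [-0.00347575  0.27482893 -0.96148686  0.37300682]
 [ 0.          0.          0.          1.        ]]
{'t': 0.15, 'q': array([ 1.06198035e+00,  5.32058505e-02,  1.61397890e+00,  2.24147469e-06,
        1.47598381e+00, -1.19025333e-01]), 'dq': array([-0.00045122, -0.00058806, -0.00454002, -0.00056832, -0.00179652,
        0.00105834]), 'effort': array([ 6.93567290e-04, -3.94242454e+01, -3.70722270e+01, -6.97452037e-05,
        4.68146798e-03, -1.62168698e-05]), 'tool_pos': array([0.2372741 , 0.57768864, 0.23034486]), 'tool_rot': array([ 2.60900453e+00,  1.74877401e+00, -2.20644032e-03]), 'contact_force': array([ 0.52613461, -0.31153906, -0.71162233]), 'wrist_torque': array([0.02240241, 0.03529478, 0.02658358]), 'opening': 0.08534332176190794}
```

View pics/a_scene.png

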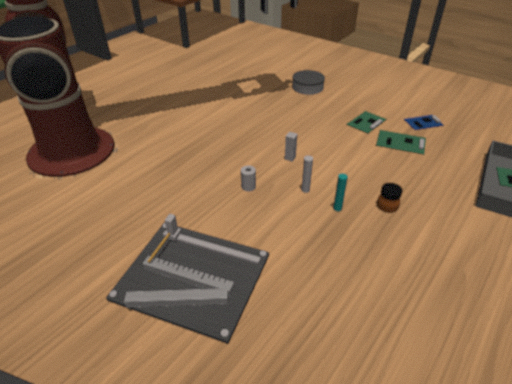

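View pics/a_side.png

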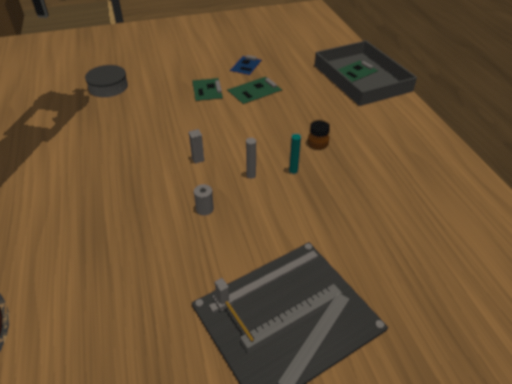

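View pics/a_wrist.png

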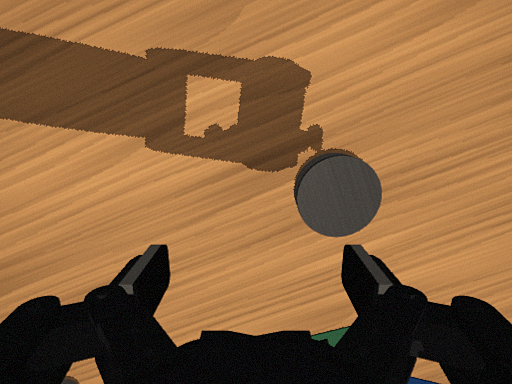

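The scene picture shows these candidates: slender grey rod at (307,174), square bar at (291,146), spacer at (248,178), turquoise rod at (341,192) (a decoy) and jar at (389,197). In the side picture the rod is at (251,158). The gauge is at about (190,275) in scene, with the pointer near (171,225). I choose the grey slender one and check it in close crops.

```bash
python3 - <<'E'
import cv2,numpy as np
a=cv2.imread("pics/a_scene.png");b=cv2.imread("pics/a_side.png")
c1=cv2.resize(a[120:220,230:360],None,fx=3,fy=3,interpolation=cv2.INTER_CUBIC)
c2=cv2.resize(b[115:215,180:310],None,fx=3,fy=3,interpolation=cv2.INTER_CUBIC)
cv2.imwrite("pics/crop1.png",np.hstack([c1,c2]))
cv2.imwrite("pics/crop2.png",cv2.resize(a[205:345,100:280],None,fx=4,fy=4,interpolation=cv2.INTER_CUBIC))
cv2.imwrite("pics/crop3.png",cv2.resize(b[235:384,185:395],None,fx=3.8,fy=3.8,interpolation=cv2.INTER_CUBIC))
E
```

```text
(no output)
```

View pics/crop1.png

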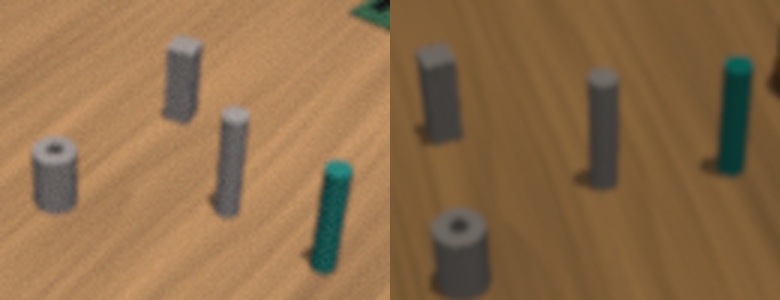

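View pics/crop2.png

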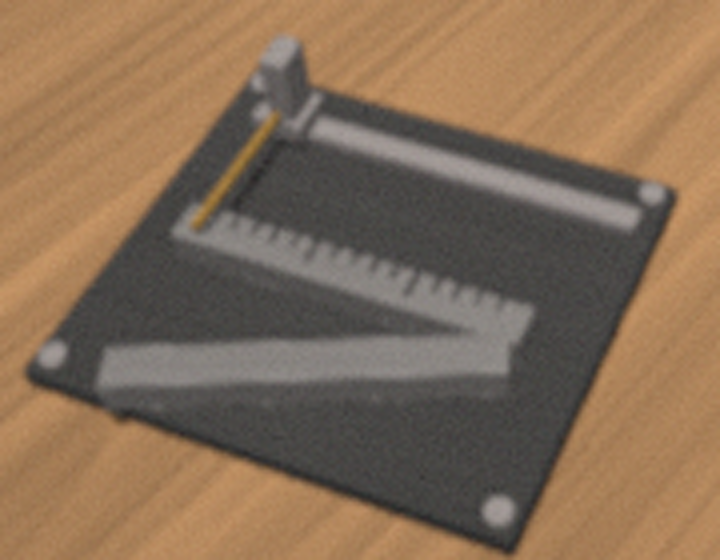

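View pics/crop3.png

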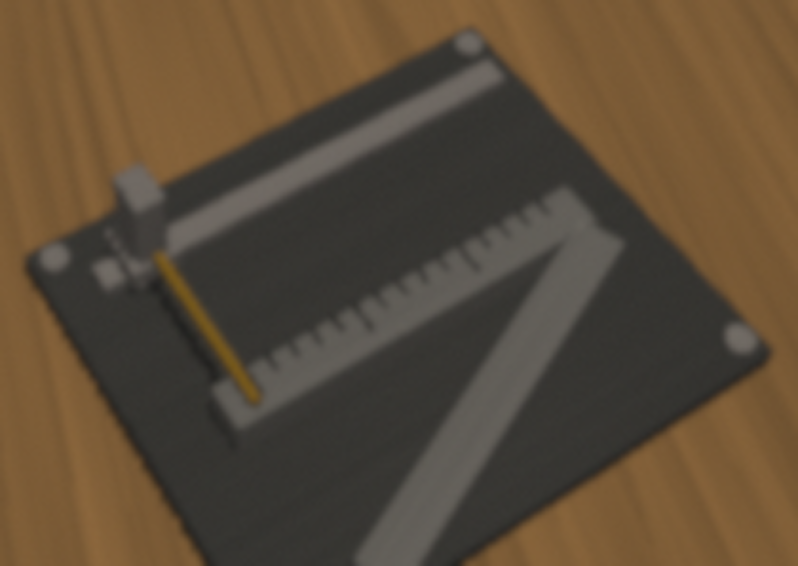

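The crops confirm the choice: the slim grey round rod has its top at about scene (308,159) and side (251,141). The neighbouring stock is a square bar, a bored spacer and the turquoise rod. Next I measure the rod, gauge, jaw and tab.

```bash
cat > h.py <<'E'
import numpy as np,cv2
from station import ctrl
C={}
def cam(n):
    if n not in C: C[n]=ctrl.get_image(n)
    return C[n]
import pickle,os
def ray(d,p):
    v=np.array([(p[0]-d["cx"])/d["fx"],(p[1]-d["cy"])/d["fy"],1.]);return d["T"][:3,3],d["T"][:3,:3]@v
def plane(d,p,z):
    o,v=ray(d,p);return (o+v*(z-o[2])/v[2])
def tri(d1,p1,d2,p2):
    o1,v1=ray(d1,p1);o2,v2=ray(d2,p2)
    s=np.linalg.lstsq(np.stack([v1,-v2],1),o2-o1,rcond=None)[0]
    a,b=o1+s[0]*v1,o2+s[1]*v2;return (a+b)/2,np.linalg.norm(a-b)
def proj(d,P):
    q=d["T"][:3,:3].T@(np.asarray(P)-d["T"][:3,3]);return np.array([d["fx"]*q[0]/q[2]+d["cx"],d["fy"]*q[1]/q[2]+d["cy"]])
E
python3 - <<'E'
from h import *
s,d=cam("scene"),cam("side")
np.set_printoptions(precision=4,suppress=True)
c2=lambda x,y:(x/4+100,y/4+205); c3=lambda x,y:(x/3.8+185,y/3.8+235)
print("rod top",*tri(s,(235/3+230,116/3+120),d,(213/3+180,77/3+115)))
print("rod foot",plane(s,(228/3+230,210/3+120),0),plane(d,(212/3+180,180/3+115),0))
names={"A(-,+)":((255,75),(28,262)),"B(+,+)":((678,195),(470,28)),"C(+,-)":((515,545),(770,350)),"fence slot L":((175,238),(237,432)),"fence slot R":((522,338),(597,220)),"fence back R":((532,308),(568,187)),
"jaw tip R":((508,345),(575,228)),"jaw end out":((507,375),(624,242)),"tab top":((281,42),(139,178)),"needle tip":((197,228),(256,402)),
"screwB":((652,193),(469,42)),"screwC":((498,510),(741,340))}
for k,(a,b) in names.items():print(k,*tri(s,c2(*a),d,c3(*b)))
print("D",plane(s,c2(30,375),.012)); print("screwD",plane(s,c2(52,354),.013))
print("screwA",plane(d,c3(54,258),.013))
for p in((100,350),(105,385),(130,412)):print(p,plane(s,c2(*p),.03))
E
```

```text
rod top [0.5635 0.2274 0.0874] 0.002068868565971905
rod foot [0.5654 0.2263 0.    ] [0.5625 0.2283 0.    ]
A(-,+) [ 0.392  -0.0452  0.0075] 0.00029502333251757613
B(+,+) [0.6111 0.0221 0.0055] 0.0026124371964769597
C(+,-) [ 0.6655 -0.1638  0.0076] 0.0006541990282003686
fence slot L [ 0.453  -0.1479  0.0234] 0.00033458618785517185
fence slot R [ 0.6163 -0.1002  0.0287] 0.002715034802209542
fence back R [ 0.6104 -0.0851  0.0306] 0.0002432153148341995
jaw tip R [ 0.6091 -0.0995  0.0206] 0.002250934971413402
jaw end out [ 0.6223 -0.1152  0.0284] 0.0020208970726291065
tab top [ 0.4385 -0.0594  0.0687] 0.0002733266892162275
needle tip [ 0.4621 -0.1414  0.0303] 0.000272666969355304
screwB [0.6048 0.0093 0.0136] 0.0012213997066355489
screwC [ 0.6535 -0.1596  0.0146] 0.00013296016102895444
D [ 0.4516 -0.23    0.012 ]
screwD [ 0.4513 -0.2179  0.013 ]
screwA [ 0.4025 -0.0496  0.013 ]
(100, 350) [ 0.4788 -0.2097  0.03  ]
(105, 385) [ 0.4941 -0.2197  0.03  ]
(130, 412) [ 0.5124 -0.2219  0.03  ]
```

```bash
python3 - <<'E'
from h import *
s,d=cam("scene"),cam("side")
np.set_printoptions(precision=4,suppress=True)
k1=lambda x,y:(x/3+230,y/3+120);k2=lambda x,y:((x-390)/3+180,y/3+115)
for n,a,b in(("bar",(184,46),(436,57)),("spacer",(55,149),(459,226)),("teal",(337,171),(737,67))):print(n,*tri(s,k1(*a),d,k2(*b)))
c2=lambda x,y:(x/4+100,y/4+205); c3=lambda x,y:(x/3.8+185,y/3.8+235)
th=.283;O=np.array([.5535,-.1205]);R=np.array([[np.cos(th),-np.sin(th)],[np.sin(th),np.cos(th)]])
g=lambda P:R.T@(P[:2]-O)*1000
print("fence scene",[g(plane(s,c2(*p),.03)) for p in((175,238),(300,273),(420,309))])
print("fence side",[g(plane(d,c3(*p),.03)) for p in((237,432),(420,325),(500,278),(597,220))])
print("jaw inner scene",[g(plane(s,c2(*p),.03)) for p in((106,348),(300,342),(420,336))])
print("jaw inner side",[g(plane(d,c3(*p),.03)) for p in((357,558),(450,414),(520,305),(575,226))])
E
```

```text
bar [0.4682 0.3076 0.0663] 0.00033522848592140296
spacer [0.453  0.1597 0.048 ] 0.0003125801836444347
teal [0.6504 0.2166 0.0855] 0.0014034519778794163
fence scene [array([-99.9592,  -2.5736]), array([-38.0202,  -0.1147]), array([19.6409,  1.0245])]
fence side [array([-105.7604,   -0.9359]), array([-23.4358,  -0.7829]), array([15.1887, -0.6316]), array([64.6578, -0.0689])]
jaw inner scene [array([-94.8548, -63.0872]), array([-20.0962, -31.8777]), array([ 25.8137, -11.4559])]
jaw inner side [array([-94.7451, -62.4836]), array([-35.5199, -36.3645]), array([ 14.426 , -14.1996]), array([55.3432,  2.4097])]
```

```bash
python3 - <<'E'
import cv2,numpy as np
a=cv2.imread("pics/a_scene.png")[205:345,100:280];b=cv2.imread("pics/a_side.png")[235:384,185:395]
f=lambda x:cv2.convertScaleAbs(cv2.resize(x,None,fx=3.7,fy=3.7,interpolation=cv2.INTER_CUBIC),alpha=2.,beta=-60)
cv2.imwrite("pics/e1.png",f(a));cv2.imwrite("pics/e2.png",f(b))
E
```

```text
(no output)
```

View pics/e1.png

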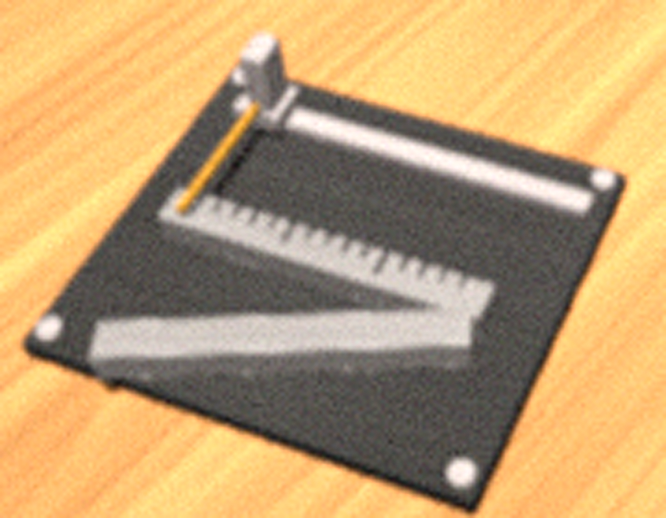

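View pics/e2.png

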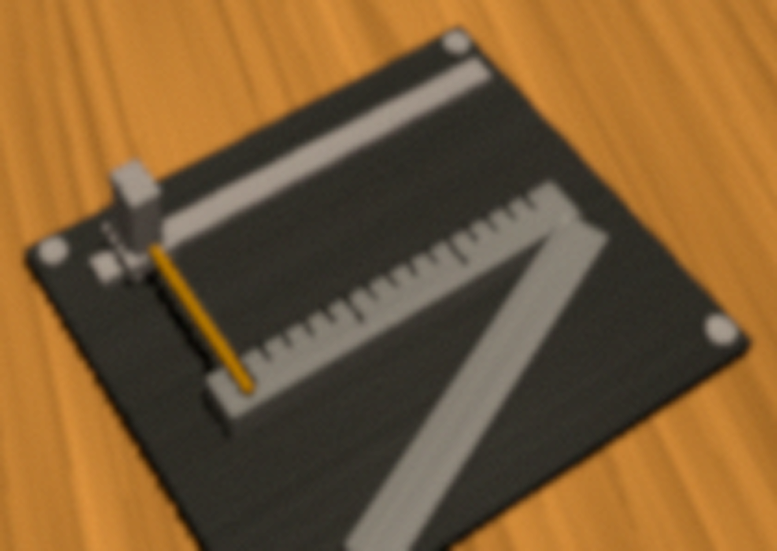

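The pictures show the jaw meeting the fence at the right end, with a slope of about 0.4 rad in both views rather than the stated 0.2. I'll check that again from close up. Now I move above the rod: the shift is (+8.15, -8.76) units and the roll -8.58.

```bash
python3 -m handwheel '{"offset":[[0.3,-0.3,0],[1.1,-1.2,0],[2.1,-2.25,-0.1],[3.1,-3.3,-0.3],[4.1,-4.4,-0.5],[5.1,-5.5,-0.7],[6.1,-6.55,-0.9],[7.0,-7.5,-1.0],[7.7,-8.3,-1.0],[8.15,-8.76,-1.0]],"roll":[-0.4,-1.3,-2.2,-3.2,-4.2,-5.2,-6.2,-7.2,-8.0,-8.58]}' 85 20
python3 - <<'E'
from h import *
for n in("wrist","scene"):cv2.imwrite(f"pics/b_{n}.png",cam(n)["img"][:,:,::-1])
w=cam("wrist");print(proj(w,(.5638,.2273,.09)),proj(w,(.5638,.2273,.0)))
o=ctrl.get_obs();print(o["tool_pos"],o["tool_rot"],o["contact_force"])
E
```

```text
t: 1.35
tool_pos: [0.5538, 0.2362, 0.1917]
tool_rot: [3.111, 0.434, -0.0]
contact_force: [0.6, 1.0, 0.2]
opening: 0.0851
[264.19081898 208.82800218] [261.99767049 184.83760853]
[0.55596131 0.23364923 0.19162366] [3.11023162e+00 4.27382938e-01 1.09246829e-03] [-0.68335596 -0.00329728  0.29118323]
```

View pics/b_wrist.png

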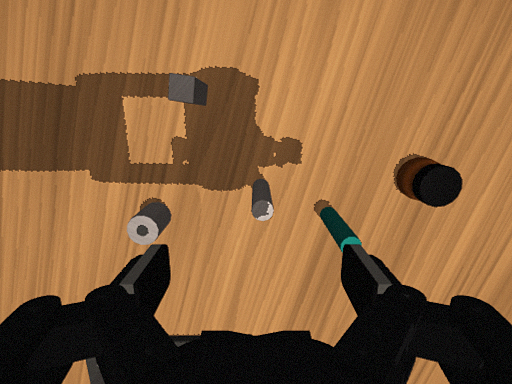

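The wrist view shows the rod top at (263,210), against (264,209) predicted, so the position holds. The turquoise rod at (345,240) is clear. I descend 140 mm with a 60 mm opening, then close.

```bash
python3 -m handwheel '{"offset":[[0,0,0],[0,0,-0.3],[0,0,-0.8],[0,0,-1.3],[0,0,-1.8],[0,0,-2.3],[0,0,-2.8],[0,0,-3.2],[0,0,-3.45],[0,0,-3.5]],"roll":[0,0,0,0,0,0,0,0,0,0]}' 60 20
python3 -m handwheel '{"offset":[[0,0,0],[0,0,0],[0,0,0],[0,0,0],[0,0,0],[0,0,0],[0,0,0],[0,0,0],[0,0,0],[0,0,0]],"roll":[0,0,0,0,0,0,0,0,0,0]}' 10 35
python3 - <<'E'
from h import *
cv2.imwrite("pics/c.png",np.hstack([cam(n)["img"][100:260,150:400,::-1] for n in("scene","side")]))
E
```

```text
t: 2.45
tool_pos: [0.5513, 0.2395, 0.0501]
tool_rot: [3.11, 0.444, -0.004]
contact_force: [0.2, -0.3, -0.7]
opening: 0.0602
t: 3.45
tool_pos: [0.5527, 0.2392, 0.0518]
tool_rot: [-3.11, -0.442, 0.0]
contact_force: [-0.4, 0.4, 0.2]
opening: 0.0098
```

View pics/c.png

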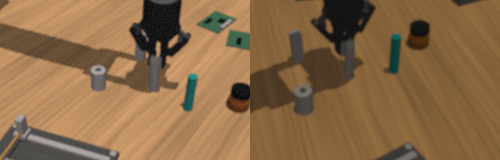

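The arm had stopped short at (0.552, 0.239) because the rows were capped, so the fingers closed on nothing (opening 9.8 mm). I reopen, lift and look again.

```bash
python3 -m handwheel '{"offset":[[0,0,0],[0,0,0],[0,0,0],[0,0,0],[0,0,0.4],[0,0,0.9],[0,0,1.4],[0,0,1.9],[0,0,2.2],[0,0,2.3]],"roll":[0,0,0,0,0,0,0,0,0,0]}' 70 20
python3 - <<'E'
from h import *
o=ctrl.get_obs();print(o["tool_pos"],o["tool_rot"])
cv2.imwrite("pics/d_w.png",cam("wrist")["img"][:,:,::-1])
cv2.imwrite("pics/d.png",np.hstack([cv2.resize(cam(n)["img"][100:230,220:350,::-1],None,fx=3,fy=3) for n in("scene","side")]))
E
```

```text
t: 4.55
tool_pos: [0.5539, 0.2396, 0.1467]
tool_rot: [-3.11, -0.442, -0.006]
contact_force: [0.2, -0.5, 0.2]
opening: 0.07
[0.55391779 0.23955875 0.14665535] [-3.10975763 -0.44228307 -0.00630966]
```

View pics/d_w.png

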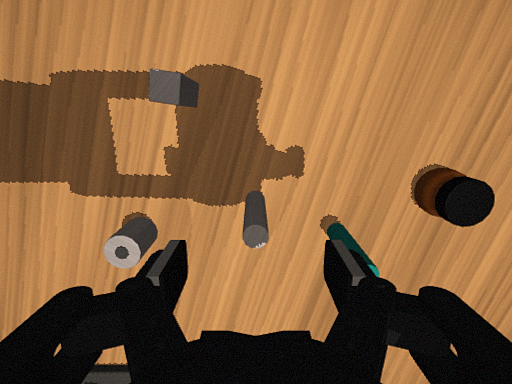

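View pics/d.png

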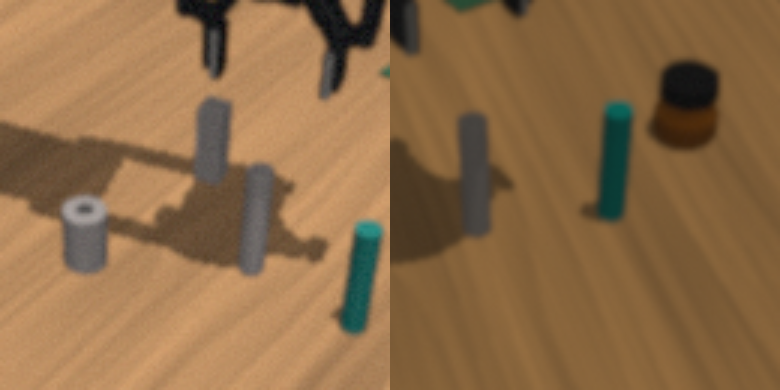

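```bash
python3 - <<'E'
from h import *
np.set_printoptions(precision=4,suppress=True)
s,d,w=cam("scene"),cam("side"),cam("wrist")
o=ctrl.get_obs();print(o["tool_pos"])
P,e=tri(s,(306,157.7),d,(247.7,139.5));print(P,e)
print(plane(w,(255,240),.09),plane(w,(255,197),0.0),plane(s,(252/3+220,268/3+100),0),plane(d,(86/3+220,229/3+100),0))
c=plane(w,(255,240),.09)[:2];print((c-o["tool_pos"][:2])*25)
E
```

```text
[0.5519 0.239  0.1424]
[0.5576 0.2285 0.0886] 0.005328444761670259
[0.5563 0.2205 0.09  ] [0.5541 0.227  0.    ] [0.5605 0.2255 0.    ] [0.5574 0.2255 0.    ]
[ 0.1087 -0.461 ]
```

```bash
python3 - <<'E'
from h import *
np.set_printoptions(precision=4,suppress=True)
s,d,w=cam("scene"),cam("side"),cam("wrist")
for i in range(3): print(ctrl.get_obs()["tool_pos"])
P=(.5575,.226)
for n in("wrist","scene","side"):
    im=cam(n)["img"][:,:,::-1].copy()
    a=proj(cam(n),(*P,.09));b=proj(cam(n),(*P,0))
    f=4;x0,y0=int(a[0])-30,int(min(a[1],b[1]))-25
    c=cv2.resize(im[y0:y0+100,x0:x0+64],None,fx=f,fy=f)
    for q in(a,b):cv2.drawMarker(c,tuple(int(v) for v in ((q-[x0,y0]+.5)*f)),(0,0,255),0,12,1)
    print(n,a,b,x0,y0);C[n+'c']=c
cv2.imwrite("pics/f.png",np.hstack([C[n+'c'] for n in("wrist","scene","side")]))
E
```

```text
[0.5523 0.239  0.1429]
[0.5523 0.239  0.1429]
[0.5523 0.239  0.1429]
wrist [258.4451 233.634 ] [257.7456 198.7188] 228 173
scene [305.8416 156.5282] [302.9949 188.7179] 275 131
side [248.2772 141.0638] [248.6375 176.1644] 218 116
```

View pics/f.png

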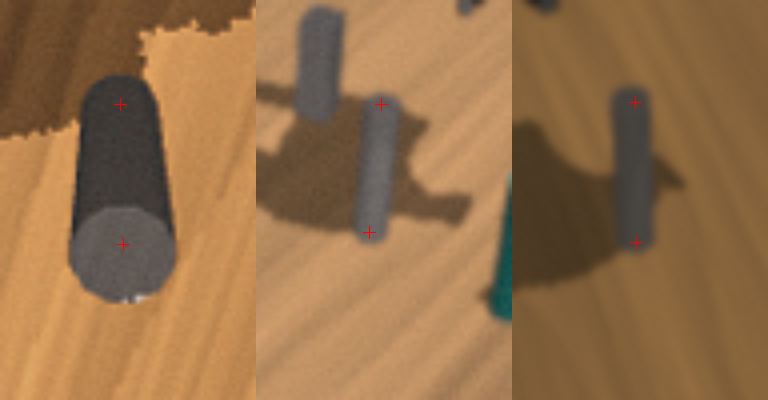

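The rod is still upright, with its top at about (0.557, 0.2245). I shift (+0.12, -0.36) units, descend and grip.

```bash
python3 -m handwheel '{"offset":[[0.06,-0.18,0],[0.12,-0.36,0],[0.12,-0.36,-0.2],[0.12,-0.36,-0.6],[0.12,-0.36,-1.1],[0.12,-0.36,-1.6],[0.12,-0.36,-2.0],[0.12,-0.36,-2.25],[0.12,-0.36,-2.3],[0.12,-0.36,-2.3]],"roll":[0,0,0,0,0,0,0,0,0,0]}' 70 20
python3 -m handwheel '{"offset":[[0,0,0],[0,0,0],[0,0,0],[0,0,0],[0,0,0],[0,0,0],[0,0,0],[0,0,0],[0,0,0],[0,0,0]],"roll":[0,0,0,0,0,0,0,0,0,0]}' 10 35
```

```text
t: 6.0
tool_pos: [0.5575, 0.2248, 0.0516]
tool_rot: [3.11, 0.442, -0.0]
contact_force: [-0.1, -0.2, 0.9]
opening: 0.0699
t: 7.0
tool_pos: [0.5581, 0.2249, 0.0526]
tool_rot: [-3.11, -0.442, -0.002]
contact_force: [-0.8, 0.5, 4.8]
opening: 0.0192
```

Gripped (opening 19.2 mm). I lift and carry toward gauge (-80, -16), which is world (0.481, -0.158).

```bash
python3 -m handwheel '{"offset":[[0,0,0.3],[0,0,1.0],[0,0,1.8],[-0.1,-0.4,2.1],[-0.3,-1.2,2.2],[-0.45,-2.2,2.2],[-0.65,-3.2,2.2],[-0.85,-4.2,2.2],[-1.05,-5.2,2.2],[-1.2,-6.0,2.2]],"roll":[0,0,0,0,0,0,0,0,0,0]}' 10 35
python3 -m handwheel '{"offset":[[-0.14,-0.7,0],[-0.28,-1.4,0],[-0.4,-2.1,0],[-0.55,-2.7,0],[-0.64,-3.2,0],[-0.7,-3.5,0],[-0.72,-3.58,0],[-0.72,-3.58,0],[-0.72,-3.58,0],[-0.72,-3.58,0]],"roll":[0,0,0,0,0,0,0,0,0,0]}' 10 35
python3 - <<'E'
from h import *
print(ctrl.get_obs()["tool_pos"])
cv2.imwrite("pics/g_w.png",cam("wrist")["img"][:,:,::-1])
a=cam("scene")["img"][180:345,90:290,::-1];b=cam("side")["img"][200:365,185:385,::-1]
cv2.imwrite("pics/g.png",cv2.convertScaleAbs(cv2.resize(np.hstack([a,b]),None,fx=2,fy=2,interpolation=2),alpha=1.6,beta=-20))
E
```

```text
t: 8.0
tool_pos: [0.5085, -0.017, 0.1397]
tool_rot: [3.11, 0.441, -0.001]
contact_force: [0.4, -0.1, -0.3]
opening: 0.0187
t: 9.0
tool_pos: [0.4809, -0.1576, 0.1398]
tool_rot: [-3.11, -0.444, 0.0]
contact_force: [0.5, 0.9, -1.7]
opening: 0.019
[ 0.48086147 -0.15760565  0.13975975]
```

View pics/g_w.png

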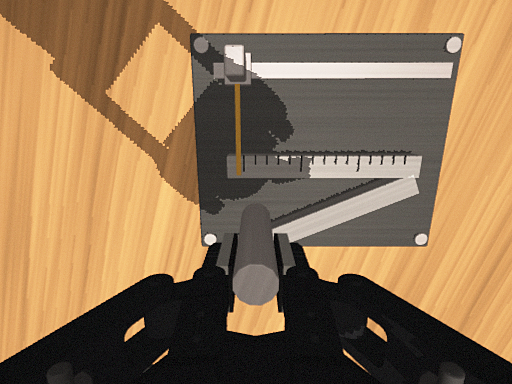

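View pics/g.png

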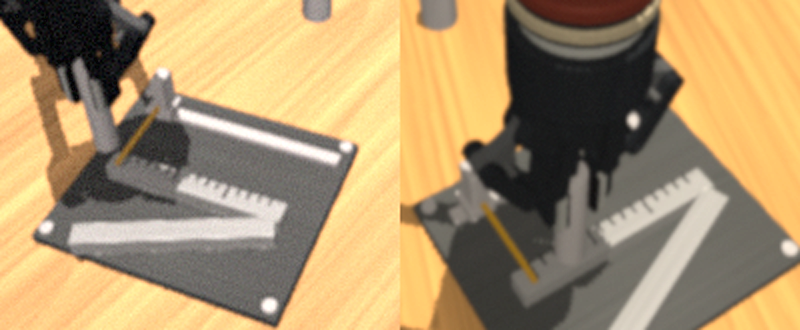

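```bash
python3 - <<'E'
import cv2
a=cv2.imread("pics/g_w.png")[130:260,190:450]
cv2.imwrite("pics/g2.png",cv2.convertScaleAbs(cv2.resize(a,None,fx=3,fy=3,interpolation=2),alpha=1.2))
E
```

```text
(no output)
```

View pics/g2.png

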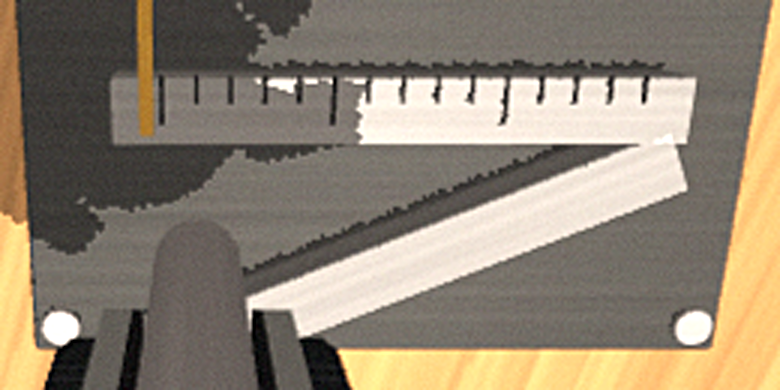

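```bash
python3 - <<'E'
from h import *
np.set_printoptions(precision=2,suppress=True)
w=cam("wrist")
th=.283;O=np.array([.5535,-.1205]);R=np.array([[np.cos(th),-np.sin(th)],[np.sin(th),np.cos(th)]])
g=lambda p,z:R.T@(plane(w,(p[0]/3+190,p[1]/3+130),z)[:2]-O)*1000
for n,z,L in(("fence",.03,[(115,144),(400,144),(688,144)]),("fenceback",.03,[(112,77),(695,78)]),("jaw",.03,[(248,296),(450,219),(640,146)]),("jawout",.03,[(300,336),(686,190)]),("needle",.035,[(147,10),(147,132)]),("screws",.013,[(61,327),(693,327)]),("rod foot?",.09,[])):
    print(n,[g(p,z) for p in L])
E
```

```text
fence [array([-104.76,   -0.86]), array([-20.64,  -0.8 ]), array([64.33, -0.74])]
fenceback [array([-105.13,   18.9 ]), array([63.31, 18.73])]
jaw [array([-64.67, -49.01]), array([ -4.01, -23.95]), array([50.26, -1.35])]
jawout [array([-48.08, -62.5 ]), array([ 65.93, -14.81])]
needle [array([-94.46,  38.18]), array([-94.97,   3.76])]
screws [array([-126.01,  -67.13]), array([ 85.52, -66.94])]
rod foot? []
```

The wrist view confirms the frame: the fence spans x -105 to 64 at y≈-0.8, and the needle is at x=-95. The jaw face runs y≈-21.5+0.415x, about 0.39 rad, so the description's 0.2 disagrees. The expected wedge is near x≈2. I descend in the wide end.

```bash
python3 -m handwheel '{"offset":[[0,0,-0.2],[0,0,-0.5],[0,0,-0.8],[0,0,-1.1],[0,0,-1.35],[0,0,-1.55],[0,0,-1.7],[0,0,-1.8],[0,0,-1.83],[0,0,-1.83]],"roll":[0,0,0,0,0,0,0,0,0,0]}' 10 35
python3 - <<'E'
from h import *
o=ctrl.get_obs();print(o["tool_pos"],o["contact_force"])
cv2.imwrite("pics/h_w.png",cam("wrist")["img"][:,:,::-1])
a=cam("scene")["img"][180:345,90:290,::-1];b=cam("side")["img"][200:365,185:385,::-1]
cv2.imwrite("pics/h.png",cv2.convertScaleAbs(cv2.resize(np.hstack([a,b]),None,fx=2,fy=2,interpolation=2),alpha=1.6,beta=-20))
E
```

```text
t: 10.2
tool_pos: [0.4809, -0.1585, 0.0668]
tool_rot: [3.11, 0.442, 0.0]
contact_force: [-0.3, -0.6, -1.0]
opening: 0.0188
[ 0.48088313 -0.15846818  0.06676488] [-0.32586354 -0.61125109 -0.95036618]
```

View pics/h.png

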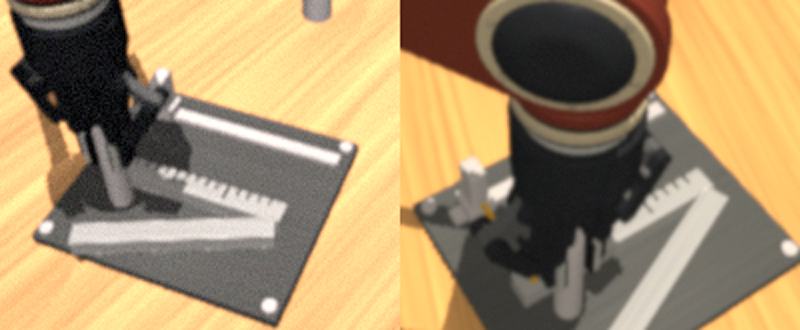

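The rod hangs upright between the fence and the jaw, about 2 mm above the floor. I ease down to touch.

```bash
python3 -m handwheel '{"offset":[[0,0,-0.02],[0,0,-0.04],[0,0,-0.06],[0,0,-0.07],[0,0,-0.08],[0,0,-0.08],[0,0,-0.08],[0,0,-0.08],[0,0,-0.08],[0,0,-0.08]],"roll":[0,0,0,0,0,0,0,0,0,0]}' 10 35; python3 -c "
from station import ctrl
print(ctrl.get_obs()['tool_pos'],ctrl.get_obs()['contact_force'])"
```

```text
t: 11.35
tool_pos: [0.4811, -0.1587, 0.0646]
tool_rot: [3.11, 0.442, 0.0]
contact_force: [-2.0, -0.2, 5.9]
opening: 0.0192
[ 0.4810887  -0.15867768  0.0645977 ] [-1.98613865 -0.15283696  5.94751578]
```

Floor contact is at 6 N. I slide about 70 mm along the slot, just short of the wedge.

```bash
python3 -m handwheel '{"offset":[[0.1,0.04,0],[0.27,0.1,0],[0.47,0.17,0],[0.7,0.26,0],[0.93,0.34,0],[1.15,0.42,0],[1.35,0.5,0],[1.52,0.56,0],[1.62,0.6,0],[1.64,0.61,0]],"roll":[0,0,0,0,0,0,0,0,0,0]}' 10 35; python3 -c "
from station import ctrl
o=ctrl.get_obs();print(o['tool_pos'],o['contact_force'])"
```

```text
t: 12.35
tool_pos: [0.5469, -0.1347, 0.0647]
tool_rot: [3.108, 0.443, -0.001]
contact_force: [-3.4, -0.6, 6.6]
opening: 0.0191
[ 0.54691985 -0.13471551  0.06466658] [-3.42841205 -0.56585386  6.64533006]
```

```bash
python3 -m handwheel '{"offset":[[0.02,0.01,0],[0.05,0.015,0],[0.07,0.02,0],[0.1,0.03,0],[0.12,0.035,0],[0.14,0.04,0],[0.17,0.05,0],[0.19,0.055,0],[0.22,0.065,0],[0.24,0.07,0]],"roll":[0,0,0,0,0,0,0,0,0,0]}' 10 35; python3 -c "
from station import ctrl
o=ctrl.get_obs();print(o['tool_pos'],o['contact_force'],o['wrist_torque'])"
```

```text
t: 13.35
tool_pos: [0.5548, -0.1322, 0.0646]
tool_rot: [3.109, 0.443, -0.007]
contact_force: [-7.8, -2.6, 11.2]
opening: 0.0189
[ 0.55476526 -0.13222433  0.06463179] [-7.75461848 -2.58101884 11.18496335] [-0.39103009  1.90505733  0.03463532]
```

```bash
python3 -m handwheel '{"offset":[[0.01,0.003,0],[0.02,0.006,0],[0.03,0.01,0],[0.04,0.012,0],[0.05,0.015,0],[0.06,0.018,0],[0.07,0.02,0],[0.08,0.023,0],[0.09,0.026,0],[0.1,0.03,0]],"roll":[0,0,0,0,0,0,0,0,0,0]}' 10 35; python3 - <<'E'
from h import *
o=ctrl.get_obs();print(o['tool_pos'],o['contact_force'],o["opening"])
cv2.imwrite("pics/i_w.png",cam("wrist")["img"][:,:,::-1])
a=cam("scene")["img"][180:345,90:290,::-1];b=cam("side")["img"][200:365,185:385,::-1]
cv2.imwrite("pics/i.png",cv2.convertScaleAbs(cv2.resize(np.hstack([a,b]),None,fx=2,fy=2,interpolation=2),alpha=1.6,beta=-20))
E
```

```text
t: 14.35
tool_pos: [0.5566, -0.1314, 0.0646]
tool_rot: [3.109, 0.443, -0.017]
contact_force: [-15.4, -3.9, 16.3]
opening: 0.0193
[ 0.55657873 -0.13137054  0.06460518] [-15.40955308  -3.89741447  16.25105359] 0.01926405240582941
```

View pics/i.png

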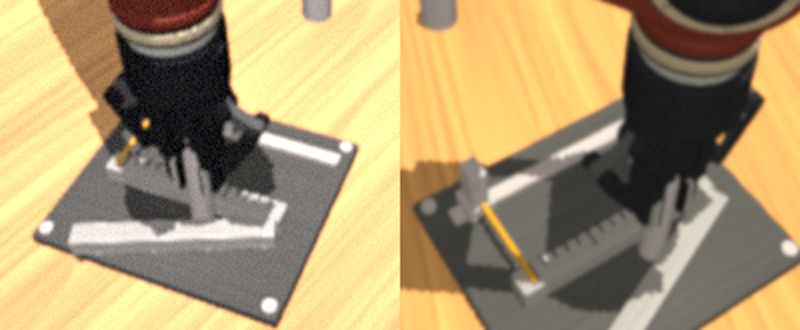

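View pics/i_w.png

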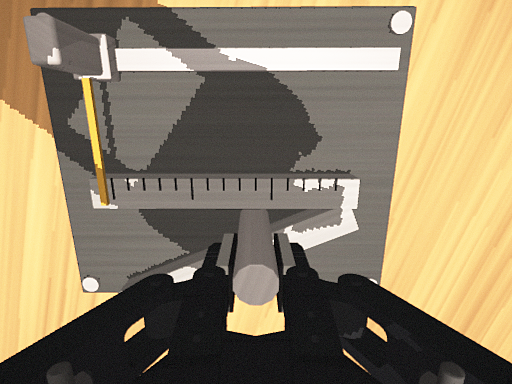

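Force is rising to 15 N at gauge x≈0, y≈-10.5, which looks like the wedge. The rod is upright, at scene crop (195,190). I open, regrip lower, and push once more from there so the push has little tilting moment.

```bash
python3 -m handwheel '{"offset":[[0,0,0],[0,0,0],[0,0,0],[0,0,0],[0,0,0],[0,0,-0.1],[0,0,-0.25],[0,0,-0.4],[0,0,-0.5],[0,0,-0.52]],"roll":[0,0,0,0,0,0,0,0,0,0]}' 50 20
python3 - <<'E'
from h import *
o=ctrl.get_obs();print(o['tool_pos'],o['contact_force'],o["opening"])
cv2.imwrite("pics/j_w.png",cam("wrist")["img"][:,:,::-1])
a=cam("scene")["img"][180:345,90:290,::-1];b=cam("side")["img"][200:365,185:385,::-1]
cv2.imwrite("pics/j.png",cv2.convertScaleAbs(cv2.resize(np.hstack([a,b]),None,fx=2,fy=2,interpolation=2),alpha=1.6,beta=-20))
E
```

```text
t: 15.5
tool_pos: [0.5592, -0.1297, 0.0415]
tool_rot: [-3.109, -0.442, 0.003]
contact_force: [0.0, -0.3, 0.3]
opening: 0.05
[ 0.55922848 -0.12974181  0.04146488] [ 0.01485112 -0.34437635  0.29865872] 0.04997877207489926
```

View pics/j.png

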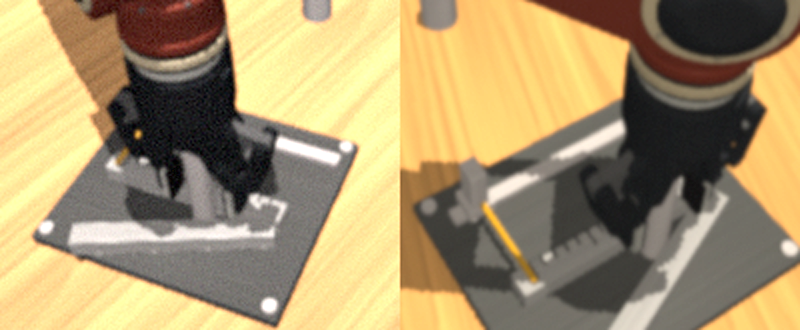

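View pics/j_w.png

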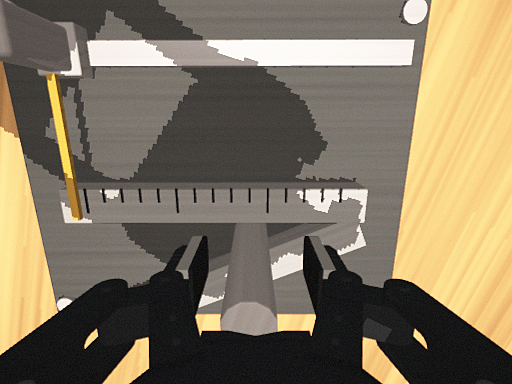

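```bash
cat > look.py <<'E'
from h import *
import sys
np.set_printoptions(precision=4,suppress=True)
th=.283;O=np.array([.5537,-.1213]);R=np.array([[np.cos(th),-np.sin(th)],[np.sin(th),np.cos(th)]])
def G(x,y,z): return np.array([*(O+R@np.array([x,y])/1000),z/1000])
def g(P): return np.array([*(R.T@(P[:2]-O)*1000),P[2]*1000])
def chk(x,y,fn,names=("wrist","scene","side")):
    cs=[]
    for n in names:
        im=cam(n)["img"][:,:,::-1];a=proj(cam(n),G(x,y,102));b=proj(cam(n),G(x,y,12))
        f=5;m=(a+b)/2;x0,y0=int(max(0,m[0]-25)),int(max(0,min(284,m[1]-50)))
        c=cv2.convertScaleAbs(cv2.resize(im[y0:y0+100,x0:x0+50],None,fx=f,fy=f,interpolation=2),alpha=1.7)
        for q in(a,b):cv2.drawMarker(c,tuple(int(v) for v in ((q-[x0,y0]+.5)*f)),(0,0,255),0,12,1)
        print(n,a,b,x0,y0);cs.append(c)
    cv2.imwrite(fn,np.hstack(cs))
E
python3 - <<'E'
from look import *
chk(1,-10,"pics/k.png")
E
```

```text
wrist [249.4809 325.4345] [252.2589 226.827 ] 225 226
scene [186.9355 256.933 ] [193.1982 290.7442] 165 223
side [318.0186 289.8307] [312.013  324.1927] 290 257
```

View pics/k.png

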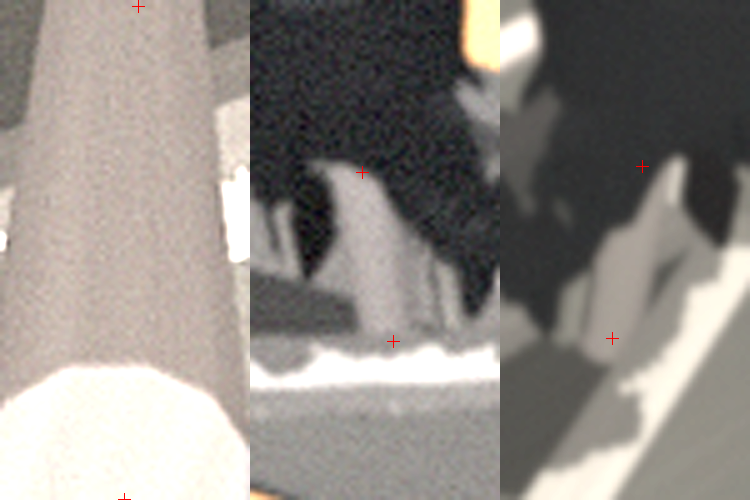

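The rod lines up with an upright rod at gauge (1, -10) in all three views. I regrip low and push gently along the slot.

```bash
python3 -m handwheel '{"offset":[[0,0,0],[0,0,0],[0,0,0],[0,0,0],[0,0,0],[0,0,0],[0.01,0.003,0],[0.02,0.006,0],[0.03,0.009,0],[0.04,0.012,0]],"roll":[0,0,0,0,0,0,0,0,0,0]}' 10 20
python3 -c "
from station import ctrl
from look import g
o=ctrl.get_obs();print(g(o['tool_pos']),o['contact_force'],o['wrist_torque'])"
```

```text
t: 16.8
tool_pos: [0.5584, -0.1305, 0.0429]
tool_rot: [3.11, 0.444, -0.014]
contact_force: [-13.0, -2.9, 10.6]
opening: 0.0196
[  2.0038 -10.1152  42.9338] [-12.9966  -2.9216  10.6134] [-0.5757  2.4044  0.0231]
```

```bash
python3 -m handwheel '{"offset":[[0.01,0.003,0.01],[0.02,0.006,0.02],[0.03,0.009,0.03],[0.04,0.012,0.04],[0.05,0.015,0.04],[0.06,0.018,0.04],[0.06,0.018,0.04],[0.06,0.018,0.04],[0.06,0.018,0.04],[0.06,0.018,0.04]],"roll":[0,0,0,0,0,0,0,0,0,0]}' 10 20
python3 -c "
from station import ctrl
from look import g
o=ctrl.get_obs();print(g(o['tool_pos']),o['contact_force'],o['wrist_torque'])"
```

```text
t: 17.8
tool_pos: [0.5587, -0.1302, 0.043]
tool_rot: [3.11, 0.444, -0.022]
contact_force: [-15.7, -6.1, 7.3]
opening: 0.0193
[ 2.2667 -9.964  42.9668] [-15.7149  -6.1071   7.3237] [-1.1183  2.9598  0.0823]
```

It has stalled at gauge x≈2 with about 17 N: wedged. I release, rise and look.

```bash
python3 -m handwheel '{"offset":[[0,0,0],[-0.06,-0.018,0],[-0.1,-0.03,0],[-0.1,-0.03,0],[-0.1,-0.03,0.2],[-0.1,-0.03,0.8],[-0.1,-0.03,1.5],[-0.1,-0.03,2.3],[-0.1,-0.03,2.9],[-0.1,-0.03,3.1]],"roll":[0,0,0,0,0,0,0,0,0,0]}' 60 20
python3 - <<'E'
from look import *
o=ctrl.get_obs();print(g(o['tool_pos']),o['contact_force'])
cv2.imwrite("pics/l_w.png",cam("wrist")["img"][:,:,::-1])
chk(1.5,-10,"pics/l.png")
E
```

```text
t: 18.8
tool_pos: [0.562, -0.1306, 0.1728]
tool_rot: [3.107, 0.442, 0.01]
contact_force: [0.2, -1.0, 0.3]
opening: 0.0601
[  5.3679 -11.2354 172.7567] [ 0.1845 -0.9961  0.3006]
wrist [250.6059 205.6489] [251.4767 179.6658] 226 142
scene [187.2155 257.0185] [193.4559 290.829 ] 165 223
side [318.3126 289.6649] [312.2812 324.0329] 290 256
```

View pics/l.png

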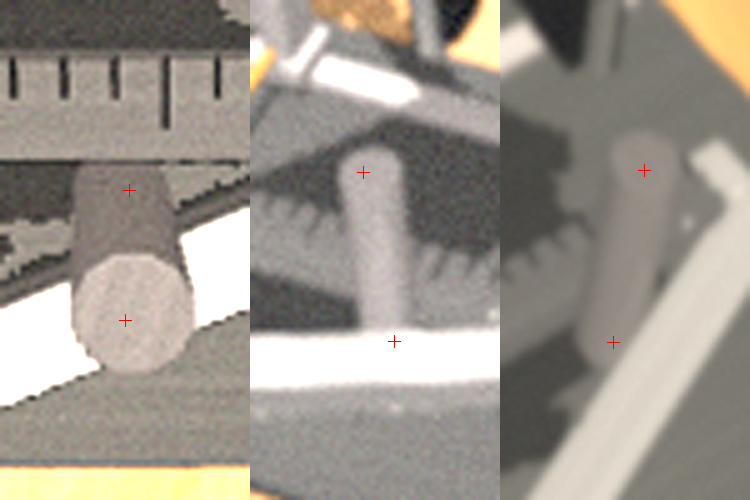

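View pics/l_w.png

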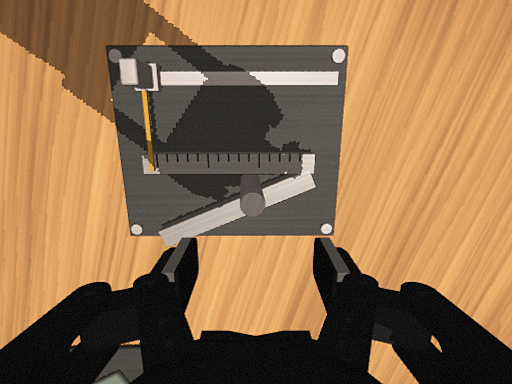

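The rod stands upright, touching both fence and jaw. Its foot is 8.4 mm short of the +10 tick, so x≈1.6; the TCP reading gave 2.2. Next is the pointer tab, near gauge (-94, 90).

```bash
python3 - <<'E'
from look import *
o=ctrl.get_obs();p=o["tool_pos"];print(p)
w=cam("wrist");
cv2.imwrite("pics/m.png",cv2.resize(w["img"][35:185,95:355,::-1],None,fx=3,fy=3,interpolation=2))
print((G(-94,90,0)-p)*25)
E
```

```text
[ 0.56   -0.13    0.1682]
[-3.0415  1.7208 -4.2059]
```

View pics/m.png

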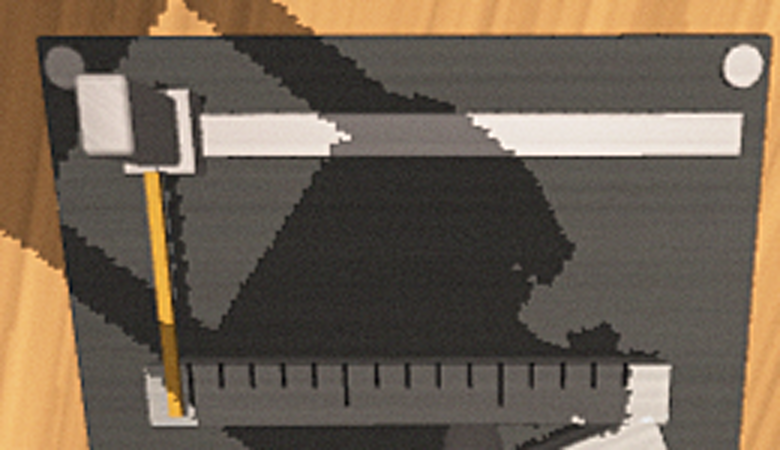

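```bash
python3 - <<'E'
from look import *
w=cam("wrist");print(g(plane(w,(104/3+95,113/3+35),.066)),[g(plane(w,(x/3+95,y/3+35),.0335)) for x,y in((152,175),(176,412))])
print(ctrl.get_obs()["tool_pos"])
E
python3 -m handwheel '{"offset":[[-0.1,0.06,0],[-0.4,0.23,0],[-0.8,0.45,0],[-1.25,0.71,0],[-1.7,0.96,0],[-2.15,1.22,0],[-2.55,1.44,0],[-2.85,1.61,0],[-3.04,1.72,0],[-3.04,1.72,0]],"roll":[0,0,0,0,0,0,0,0,0,0]}' 60 20
python3 - <<'E'
from look import *
print(g(ctrl.get_obs()["tool_pos"]))
w=cam("wrist");cv2.imwrite("pics/n.png",w["img"][:,:,::-1])
E
```

```text
[-95.3288  90.6014  66.    ] [array([-96.0839,  77.5432,  33.5   ]), array([-95.8244,   5.6749,  33.5   ])]
[ 0.5589 -0.1296  0.1663]
t: 20.05
tool_pos: [0.4373, -0.0607, 0.1674]
tool_rot: [-3.11, -0.443, 0.002]
contact_force: [0.3, -0.7, -0.3]
opening: 0.0602
[-94.8005  90.7195 167.3585]
```

View pics/n.png

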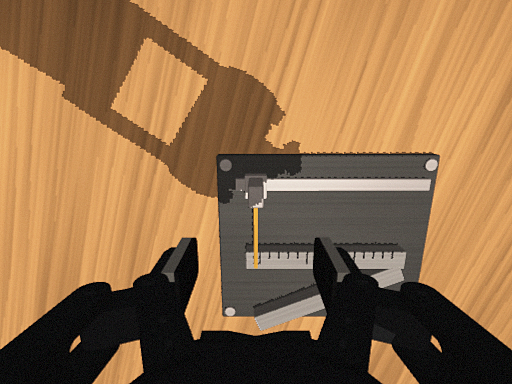

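The tab at (-95.3, 90.5) lies between the fingers, with the TCP at (-94.8, 90.7). I descend and grip it.

```bash
python3 -m handwheel '{"offset":[[0,0,-0.2],[0,0,-0.6],[0,0,-1.1],[0,0,-1.6],[0,0,-2.1],[0,0,-2.5],[0,0,-2.85],[0,0,-3.05],[0,0,-3.15],[0,0,-3.15]],"roll":[0,0,0,0,0,0,0,0,0,0]}' 60 20
python3 -m handwheel '{"offset":[[0,0,0],[0,0,0],[0,0,0],[0,0,0],[0,0,0],[0,0,0],[0,0,0],[0,0,0],[0,0,0],[0,0,0]],"roll":[0,0,0,0,0,0,0,0,0,0]}' 5 25
python3 - <<'E'
from look import *
print(g(ctrl.get_obs()["tool_pos"]))
E
```

```text
t: 21.1
tool_pos: [0.4382, -0.0612, 0.0417]
tool_rot: [-3.11, -0.442, 0.001]
contact_force: [0.3, -0.9, 0.7]
opening: 0.0601
t: 22.1
tool_pos: [0.4388, -0.0614, 0.043]
tool_rot: [3.11, 0.442, 0.001]
contact_force: [-1.7, 0.6, 5.3]
opening: 0.0134
[-93.5777  89.6121  42.9768]
```

Gripped the tab (13.4 mm). I slide it 95.6 mm along the gauge x.

```bash
python3 -m handwheel '{"offset":[[0.06,0.018,0],[0.25,0.073,0],[0.55,0.16,0],[0.9,0.262,0],[1.25,0.363,0],[1.6,0.465,0],[1.9,0.552,0],[2.15,0.625,0],[2.28,0.663,0],[2.3,0.67,0]],"roll":[0,0,0,0,0,0,0,0,0,0]}' 5 25
python3 - <<'E'
from look import *
for i in range(3):
  cam("scene");C.clear();o=ctrl.get_obs();print(g(o["tool_pos"]),o["contact_force"],o["opening"])
w=cam("wrist");cv2.imwrite("pics/o.png",w["img"][:,:,::-1])
c=[]
for n,(y,x) in(("scene",(190,120)),("side",(215,235))):c.append(cv2.resize(cam(n)["img"][y:y+130,x:x+130,::-1],None,fx=3,fy=3,interpolation=2))
cv2.imwrite("pics/o2.png",cv2.convertScaleAbs(np.hstack(c),alpha=1.6))
E
```

```text
t: 23.1
tool_pos: [0.5313, -0.0343, 0.0429]
tool_rot: [3.11, 0.443, 0.001]
contact_force: [-1.3, -0.3, 6.7]
opening: 0.0134
[ 2.7659 89.7373 42.9998] [-0.0933  0.8707  4.4262] 0.013166558562898705
[ 2.7096 89.7593 42.9378] [-0.3874  0.6367  3.7472] 0.013459715003651597
[ 2.7262 89.7421 42.9876] [0.975  0.787  4.9582] 0.013445368183193805
```

View pics/o.png

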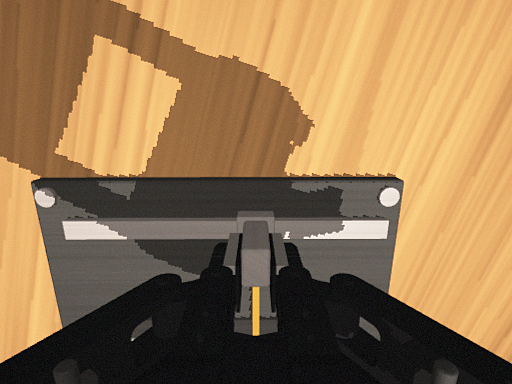

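View pics/o2.png

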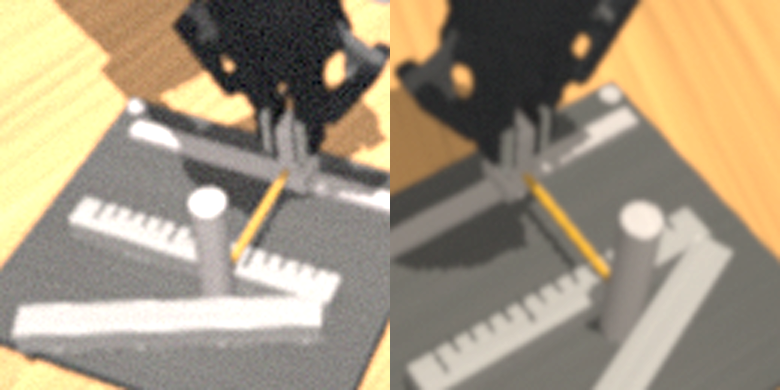

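The rod is still wedged and the needle tip is right beside it. I release, rise and back off to see both from above.

```bash
python3 -m handwheel '{"offset":[[0,0,0],[0,0,0],[0,0,0],[0,0,0],[0,0,0.15],[0,0,0.7],[0,0,1.4],[0,0,2.2],[0,0,2.9],[0,0,3.2]],"roll":[0,0,0,0,0,0,0,0,0,0]}' 50 20
python3 -m handwheel '{"offset":[[0.04,-0.15,0],[0.13,-0.45,0.1],[0.24,-0.85,0.2],[0.38,-1.3,0.2],[0.5,-1.7,0.2],[0.6,-2.1,0.2],[0.67,-2.3,0.2],[0.7,-2.4,0.2],[0.7,-2.4,0.2],[0.7,-2.4,0.2]],"roll":[0,0,0,0,0,0,0,0,0,0]}' 50 20
python3 - <<'E'
from look import *
cam("scene");cam("scene");C.clear()
w=cam("wrist");cv2.imwrite("pics/p.png",w["img"][:,:,::-1])
print(g(ctrl.get_obs()["tool_pos"]))
for z,x,y in((102,2,-10),(30,2,-10),(66,2,90),(33.5,2,5),(30,10,18)):print(z,x,y,proj(w,G(x,y,z)))
E
```

```text
t: 24.4
tool_pos: [0.532, -0.0347, 0.1742]
tool_rot: [3.108, 0.442, 0.009]
contact_force: [-0.3, -0.7, 1.6]
opening: 0.0501
t: 25.4
tool_pos: [0.5582, -0.13, 0.1781]
tool_rot: [-3.11, -0.443, 0.0]
contact_force: [0.2, -0.1, 0.4]
opening: 0.05
[  1.9805  -9.4563 178.2559]
102 2 -10 [256.1912 205.9864]
30 2 -10 [256.0206 184.6227]
66 2 90 [256.2347  75.3131]
33.5 2 5 [256.0431 170.8573]
30 10 18 [264.0494 157.3816]
```

View pics/p.png

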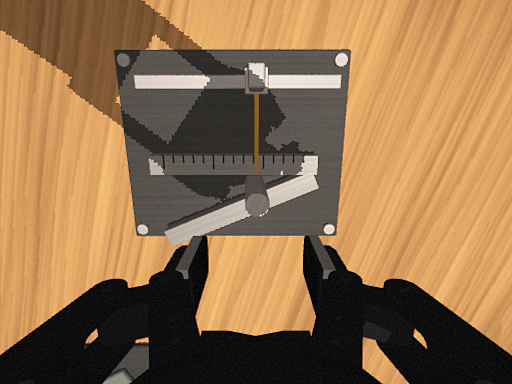

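```bash
python3 - <<'E'
from look import *
p=cv2.imread("pics/p.png");cv2.imwrite("pics/p2.png",cv2.resize(p[55:225,215:300],None,fx=7,fy=3.4*1,interpolation=2))
w=cam("wrist");hsv=cv2.cvtColor(p,cv2.COLOR_BGR2HSV)
for y in range(95,172,8):
    xs=[x for x in range(240,275) if hsv[y,x,1]>110]
    print(y,np.mean(xs) if xs else None, g(plane(w,(np.mean(xs),y),.0335))[:2] if xs else '')
E
```

```text
95 256.0 [ 1.9049 76.8053]
103 256.0 [ 1.9134 69.6992]
111 256.0 [ 1.9221 62.4899]
119 256.0 [ 1.9308 55.175 ]
127 256.0 [ 1.9397 47.7522]
135 256.0 [ 1.9487 40.2191]
143 256.0 [ 1.9579 32.5733]
151 256.0 [ 1.9671 24.8121]
159 256.0 [ 1.9766 16.933 ]
167 256.0 [1.9861 8.9333]
```

View pics/p2.png

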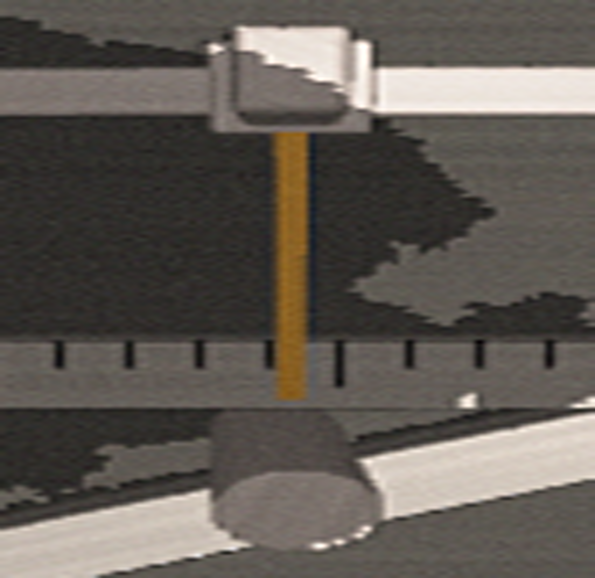

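```bash
python3 - <<'E'
from look import *
chk(2,-10,"pics/q.png")
E
```

```text
wrist [256.127  205.9969] [255.933  180.7406] 231 143
scene [187.4956 257.104 ] [193.7137 290.9138] 165 224
side [318.6064 289.4991] [312.5493 323.8732] 290 256
```

View pics/q.png

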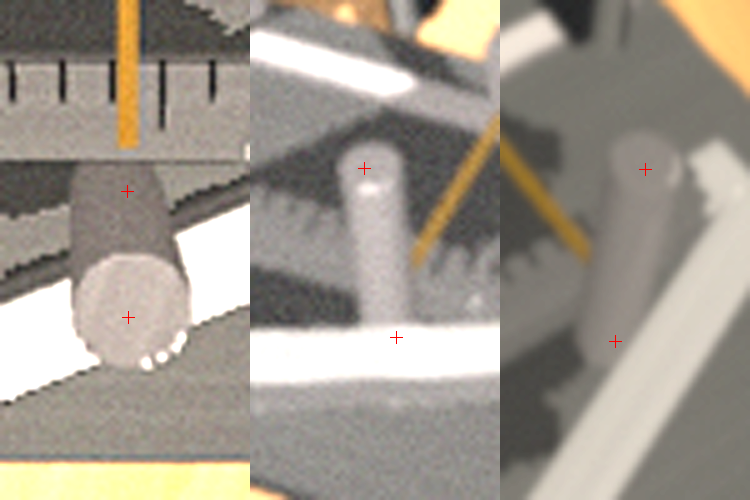

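```bash
python3 - <<'E'
from look import *
cs=[]
for n in("scene","side"):
    im=cam(n)["img"][:,:,::-1]
    gr=cv2.GaussianBlur(cv2.cvtColor(im,cv2.COLOR_BGR2GRAY).astype(np.float32),(1,3),0)
    a=proj(cam(n),G(2,-10,102));b=proj(cam(n),G(2,-10,12))
    print(n,(b-a)[0]/(b-a)[1])
    L=[]
    r0=int(a[1])+(5 if n=="scene" else 6);r1=r0+(22 if n=="scene" else 20)
    for r in range(r0,r1,2):
        u=a[0]+(b-a)[0]*(r-a[1])/(b-a)[1]
        x0=int(u)-11;row=gr[r,x0:x0+23]
        d=np.diff(row); l=np.argmax(d[:10]);q=12+np.argmin(d[12:])
        if n=="side": l=np.argmax(d[:10]);q=12+np.argmax(np.abs(d[12:]))
        print(r,round(u,1),l+x0+.5,q+x0+.5,"mid",(l+q)/2+x0+.5, row.astype(int).tolist())
E
```

```text
scene 0.18391171558322406
262 188.4 183.5 195.5 mid 189.5 [49, 48, 46, 45, 47, 56, 74, 94, 105, 116, 133, 141, 142, 133, 123, 115, 107, 95, 79, 57, 49, 48, 48]
264 188.8 183.5 195.5 mid 189.5 [69, 58, 51, 53, 54, 55, 69, 87, 103, 110, 116, 117, 120, 120, 115, 112, 107, 99, 83, 65, 52, 45, 46]
266 189.1 183.5 195.5 mid 189.5 [72, 71, 76, 77, 72, 71, 86, 100, 106, 112, 116, 118, 119, 114, 113, 106, 99, 85, 67, 53, 44, 50, 51]
268 189.5 184.5 195.5 mid 190.0 [75, 87, 88, 86, 77, 74, 81, 98, 109, 115, 117, 116, 115, 115, 113, 109, 103, 89, 69, 55, 46, 53, 63]
270 189.9 184.5 196.5 mid 190.5 [86, 89, 86, 88, 84, 87, 88, 101, 106, 113, 117, 116, 114, 116, 113, 105, 102, 92, 81, 68, 59, 70, 80]
272 190.2 185.5 195.5 mid 190.5 [89, 89, 90, 89, 86, 89, 93, 106, 113, 114, 113, 113, 117, 111, 106, 101, 96, 86, 85, 84, 88, 86, 88]
274 190.6 186.5 194.5 mid 190.5 [93, 89, 91, 92, 89, 89, 97, 103, 112, 114, 114, 114, 116, 114, 109, 104, 95, 88, 87, 89, 87, 87, 86]
276 191.0 186.5 195.5 mid 191.0 [91, 93, 91, 92, 90, 91, 96, 101, 107, 112, 115, 117, 115, 113, 108, 106, 96, 84, 85, 86, 87, 85, 82]
2
[... 976 characters left out ...]
 69, 73, 76, 79, 81, 82, 81, 82, 83, 84, 85, 85, 81, 77, 74, 73, 71, 72]
305 315.9 310.5 321.5 mid 316.0 [68, 71, 71, 70, 67, 68, 71, 75, 77, 79, 81, 82, 81, 82, 83, 84, 84, 83, 78, 76, 74, 71, 71]
307 315.5 310.5 325.5 mid 318.0 [70, 70, 69, 68, 67, 70, 73, 76, 78, 80, 81, 82, 82, 83, 84, 85, 84, 81, 76, 74, 72, 71, 78]
309 315.2 309.5 325.5 mid 317.5 [72, 71, 70, 67, 68, 71, 74, 77, 79, 81, 82, 82, 84, 85, 86, 85, 82, 77, 73, 72, 73, 82, 98]
311 314.8 308.5 324.5 mid 316.5 [72, 73, 71, 70, 68, 69, 72, 75, 78, 80, 81, 82, 84, 85, 86, 85, 84, 79, 74, 71, 75, 87, 104]
313 314.5 308.5 323.5 mid 316.0 [73, 73, 72, 69, 68, 70, 74, 76, 79, 80, 82, 84, 85, 85, 85, 84, 81, 76, 73, 78, 93, 109, 119]
```

The needle sits at x≈2.0, level with the rod. The rod's axis looks slightly leaning toward +x, so I take two oblique close views to measure it properly.

```bash
python3 -m handwheel '{"offset":[[-0.1,-0.03,0],[-0.4,-0.12,0],[-0.8,-0.23,0],[-1.2,-0.35,-0.1],[-1.6,-0.47,-0.4],[-2.0,-0.58,-0.7],[-2.3,-0.67,-0.95],[-2.4,-0.7,-1.0],[-2.4,-0.7,-1.0],[-2.4,-0.7,-1.0]],"roll":[0,0,0,0,0,0,0,0,0,0]}' 50 20
cat > lean.py <<'E'
from look import *
import sys
def lean(fn):
    cam("scene");cam("scene");C.clear()
    w=cam("wrist");im=w["img"][:,:,::-1].copy();cv2.imwrite(fn,im)
    print(g(ctrl.get_obs()["tool_pos"]),"cam",g(w["T"][:3,3]))
    a,b,f=proj(w,G(2,-10,102)),proj(w,G(2,-10,30)),proj(w,G(2,-10,12));print(a,b,f)
    x0=int(min(a[0],f[0]))-35;y0=int(min(a[1],f[1]))-30;x0=max(x0,0);y0=max(0,y0)
    c=im[y0:int(max(a[1],f[1]))+30,x0:int(max(a[0],f[0]))+35]
    k=min(760/c.shape[1],580/c.shape[0]);c=cv2.resize(c,None,fx=k,fy=k,interpolation=2)
    for q in(a,f):cv2.drawMarker(c,tuple(int(v) for v in ((q-[x0,y0]+.5)*k)),(0,0,255),0,14,1)
    for s in(-1,1):pass
    cv2.imwrite(fn.replace(".png","c.png"),c);print("crop",x0,y0,k)
lean(sys.argv[1])
E
python3 lean.py pics/r.png
```

```text
t: 26.8
tool_pos: [0.4628, -0.1586, 0.139]
tool_rot: [3.11, 0.442, 0.002]
contact_force: [0.4, 0.8, -0.9]
opening: 0.0498
[-97.3741 -10.5167 139.162 ] cam [-98.1819  59.1832 281.9298]
[406.9806 222.3859] [366.7542 193.4883] [359.8192 188.5064]
crop 324 158 6.170212765957447
```

View pics/rc.png

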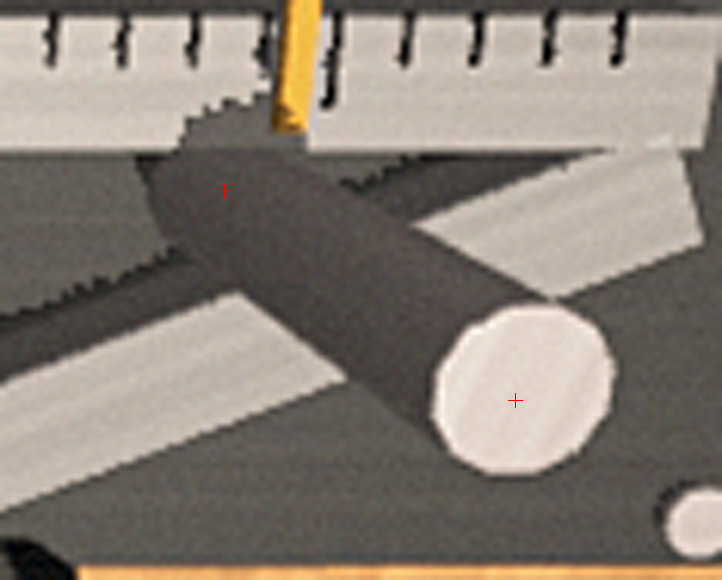

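The close view puts the rod's top at crop (523,390), against (515,400) expected. Its foot is at x≈0.4 and its top at x≈2.9, a lean of under 2°, with the middle at x≈1.6. The needle is at 2.0, so they agree within about 0.5 mm. The rod touches both faces, and the gripper is about 100 mm clear. I hand in.

```bash
python3 - <<'E'
from station import ctrl
o=ctrl.get_obs();print(o["t"],o["contact_force"]);ctrl.finish_job()
E
```

```text
26.9 [ 0.31801184  0.37344175 -0.20651841]
the job is handed in; nothing more can be done
```

The job is handed in at about 27 s. The rod is wedged in the slot at gauge x ≈ 1.6 mm, and the pointer's needle is set at x ≈ 2.0 mm. I stood the rod in the wide end, slid it along until it stalled at about 17 N, and released it. Then I gripped the pointer's tab, slid it level with the rod, and let go.

**Last checks:** In the last view the rod touched both the fence and the jaw, and the needle was within about 0.5 mm of the rod's middle. The gripper was clear, with no contact force.

**What failed or disagreed:**
- **First grasp:** it missed because the arm had stopped about 16 mm short. The closing fingers nudged the rod a few millimetres, but it stayed standing.
- **Jaw angle:** the jaw measured about 0.39 rad from the fence, not the stated 0.2 rad. I worked from the pictures.
- **Lean:** the rod leans slightly. The close wrist views put it just under 2°, and the coarser scene and side views suggested up to about 4°. I left it rather than risk loosening the wedge.

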